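Set the empty pots on their saucers

ROBOT

A 7-joint arm with a two-finger parallel gripper is mounted at the origin on the work surface. World frame = base frame: x ahead of the robot, y to its left, z up, the work surface at z = 0. Lengths are in m, angles in rad, forces in N, time in s.
With the tool pointing down it reaches from about 0.425 to 0.875 m from the base axis. Payload 4.7 kg.
Tool frame: the origin (TCP) lies on the mounting face of the last link; the fingertips stand 182 mm ahead of it and the grasp point (between the pads) lies ahead of it (ctrl.grip_point_offset is the z of the grasp point in the tool frame, in m); z points along the fingers, y is the line along which they close (so a half turn about z gives the same grasp; the last joint's range is limited). The gripper opens to 87 mm and grips with 3 to 60 N. Pads are 19 mm wide; open, the fingers measure 117 mm over their backs; the gripper's body (75 mm by 190 mm) begins 51 mm behind the grasp point.
Start: joints at [1.354, 0.321, -0.07, 1.45, 0.023, 1.371, -0.057], TCP at [0.149, -0.633, 0.405] pointing down, gripper open.
Joint ranges: [-2.86, 2.86], [-0.3, 2.09], [-1.38, 1.24], [0.06, 2.45], [-1.56, 4.7], [0.09, 2.05], [-2.69, 2.69]. Speed limits (rad/s): [2.57, 2.57, 3.14, 3.14, 3.14, 3.14, 3.14].

INTERFACE

Orientations are given as a rotation vector (axis times angle).
In Python, from bench import ctrl gives the robot as it stands.
- The arm moves only by the shell command python3 -m inch 'ROWS' [FORCE]. ROWS is rows parted by semicolons, their numbers by spaces, 1 to 20 of them, each of 5 numbers: dx, dy, dz in m, then a turn about the tool's z in rad, then the opening from 0.0 (shut) to 1.0 (fully open); each row is the pose to reach, as a shift and turn from the pose commanded when the command began, along the tool's axes at that moment; what a row does not reach only later rows make up. A row lasts 1/10 s, in which the tool goes at most 0.05 m and 0.15 rad, less where a joint would pass 70% of its speed; a pose out of reach is approached as far as the arm can. The fingers move at their own pace and stop on an object; FORCE is the grip in N (left out, the last holds). Time passes only in rows, so rows that do not move let the fingers close. It prints the time, the measured TCP pose, the force, the opening and the grip force at its end.
- ctrl.get_state(): the state, without advancing time (a new reading comes with each control period).
- ctrl.get_image(name): name is "scene" or "top" or "wrist"; returns (picture, depth): 400x640x3 uint8, red, green, blue; 400x640 float32, m along the optical axis (not along the pixel's ray), 0 where there is no reading.
- ctrl.camera_model(name): a dict with "vertical_fov" (degrees; the focal length in pixels is half the picture's height over the tangent of half this angle, whatever the lens; pixels are square), "cx", "cy" (the principal point, pixels), "rvec" (rotation vector, rad) and "tvec" (3), from world to camera coordinates, as OpenCV has them; the wrist camera has in their place "hand_eye" (4x4, takes a point from camera to tool coordinates, whose origin is the TCP and whose axes are the flange's). Camera axes: x right, y down, z forward; pixel columns grow to the right and rows downward; lengths in m; the calibration is good to about 2 mm. A picture is of the moment at which its call begins: read the wrist's pose just before it. camera_model takes no time and is no camera call.
- ctrl.close_job(): hands the job in; it is judged then, once.
The state is a dict: "time": time; "joint_positions": joint angles; "qd": joint speeds; "joint_torque": joint torques, N m; "position": TCP position; "tool_rot": TCP orientation; "ft_force": force on the tool from outside, world axes, zero at the start; "torque": the same for the moment, N m; "grip_width": opening from 0.0 (shut) to 1.0 (fully open); "grip_force": force on a finger pad.
Only numpy, scipy, OpenCV 4.12 (cv2) and the standard library are available. Lean on these libraries where they do the work, as an engineer would, in place of code of your own. Each camera call takes 0.05 s, during which the arm holds its last target. There are 200 camera calls.

TASK

Set each of the four empty grey pots upright, flat on the floor of the white saucer of its own shape and size: round pots in the round saucers, square pots in the square ones with their sides parallel to the saucer's, the smaller pot in the smaller saucer and the larger in the larger. Do not tip a pot over, and leave the two lidded grey canisters where they stand.

Things in the scene. Friction and masses are not known exactly. Their poses are not given: they have to be found in the camera images.
- round_pot_small: The smaller round pot: an empty grey plastic plant pot, open at the top, loose, about 30 g. Outer diameter 48 mm at the rim, 36 mm at the foot; 46 mm tall; walls 3 mm; the top 14 mm is an upright rim band of the full 48 mm, below which the wall tapers in to the foot. Stands upright at the start. Origin: centre of the underside; z up.
- round_pot_large: The larger round pot: an empty grey plastic plant pot, open at the top, loose, about 60 g. Outer diameter 68 mm at the rim, 50 mm at the foot; 68 mm tall; walls 3 mm; the top 18 mm is an upright rim band of the full 68 mm, below which the wall tapers in to the foot. Stands upright at the start. Origin: centre of the underside; z up.
- square_pot_small: The smaller square pot: an empty grey plastic plant pot, open at the top, loose, about 30 g. Outer width 46 mm at the rim, 36 mm at the foot; 46 mm tall; walls 3 mm; the top 14 mm is an upright rim band of the full 46 mm, below which the wall tapers in to the foot. Stands upright at the start. Origin: centre of the underside; z up; x and y square to the four sides.
- square_pot_large: The larger square pot: an empty grey plastic plant pot, open at the top, loose, about 60 g. Outer width 62 mm at the rim, 50 mm at the foot; 68 mm tall; walls 3 mm; the top 18 mm is an upright rim band of the full 62 mm, below which the wall tapers in to the foot. Stands upright at the start. Origin: centre of the underside; z up; x and y square to the four sides.
- saucer_round_small: The smaller round saucer: a low white plastic dish, stuck fast to the bench. Outer diameter 70 mm at the rim, flat floor about 48 mm across inside and 5 mm above the bench, rim 12 mm above the bench. Origin: centre of the underside; z up.
- saucer_round_large: The larger round saucer: a low white plastic dish, stuck fast to the bench. Outer diameter 88 mm at the rim, flat floor about 66 mm across inside and 5 mm above the bench, rim 12 mm above the bench. Origin: centre of the underside; z up.
- saucer_square_small: The smaller square saucer: a low white plastic dish, stuck fast to the bench. Outer width 64 mm at the rim, flat floor 52 mm across inside and 5 mm above the bench, rim 12 mm above the bench. Origin: centre of the underside; z up; x and y square to the four sides.
- saucer_square_large: The larger square saucer: a low white plastic dish, stuck fast to the bench. Outer width 82 mm at the rim, flat floor 68 mm across inside and 5 mm above the bench, rim 12 mm above the bench. Origin: centre of the underside; z up; x and y square to the four sides.
- canister_round: A closed round grey plastic canister, not a pot: flat lid with a small upright knob in its middle; 62 mm across the lid, 72 mm tall to the top of the knob, about 250 g, loose. To be left alone. Origin: centre of the underside.
- canister_square: A closed square grey plastic canister, not a pot: flat lid with a small upright knob in its middle; 56 mm across the lid, 66 mm tall to the top of the knob, about 250 g, loose. To be left alone. Origin: centre of the underside; x and y square to its sides.
Mind the look-alikes: they are no part of the job. What is shaped like the saucer_round_small but green or pink is not meant. Leave any yellow look-alike of the square_pot_small alone.

How it is judged:
By the outcome, as a careful person would: the job done as asked, in the order asked, and still so for the second after the job is handed in, with the robot touching nothing.
It also fails if it takes over 112 s, if anything falls off the work surface, if the arm or the gripper's body presses on something with over 40 N, if the wrist force passes 120 N, or if a joint passes its speed limit or range.

## Working session

There is one attempt and no reset: what is moved stays moved. The work goes in short steps, Python scripts to look and compute and a shell command to move; the robot and the scene stay as the last step left them, time stands still between calls to the robot, and variables do not carry over. Pictures are saved under pics/ and viewed, at most 14 in all, crops included, and the job is handed in when it is done.

```bash
ls; mkdir -p pics
cat > h.py <<'E'
import numpy as np,cv2
from bench import ctrl
def cam(n):
    m=ctrl.camera_model(n);f=200/np.tan(np.radians(m["vertical_fov"])/2)
    return m,f
def ext(n,st=None):
    m,f=cam(n)
    if "rvec" in m:
        R=cv2.Rodrigues(np.array(m["rvec"],float))[0];t=np.array(m["tvec"],float).ravel()
        return R.T,-R.T@t,f,m["cx"],m["cy"]
    H=np.array(m["hand_eye"]);R=cv2.Rodrigues(np.array(st["tool_rot"],float))[0]
    return R@H[:3,:3],R@H[:3,3]+np.array(st["position"]),f,m["cx"],m["cy"]
def ray(E,uv,z):
    Rw,c,f,cx,cy=E;uv=np.atleast_2d(uv).astype(float)
    d=np.c_[(uv[:,0]-cx)/f,(uv[:,1]-cy)/f,np.ones(len(uv))]@Rw.T
    return c+d*((z-c[2])/d[:,2])[:,None]
def cloud(E,D):
    Rw,c,f,cx,cy=E;v,u=np.mgrid[:400,:640]
    return np.dstack([(u-cx)/f*D,(v-cy)/f*D,D])@Rw.T+c
E
python3 - <<'E'
from h import *
s=ctrl.get_state();print(s,ctrl.grip_point_offset)
for n in("top","scene"):
    p,d=ctrl.get_image(n);np.savez(f"pics/{n}.npz",p=p,d=d);cv2.imwrite(f"pics/{n}0.png",p[:,:,::-1]);print(ctrl.camera_model(n),ext(n)[1])
print(ctrl.camera_model("wrist"))
E
```

```text
pics
{'time': 0.0, 'joint_positions': array([ 1.35409495,  0.32179949, -0.07007059,  1.45165855,  0.02262123,
        1.37076312, -0.05690347]), 'qd': array([-5.78968889e-05,  8.57264844e-04,  5.94654242e-04,  9.69176026e-04,
        8.28657129e-04,  2.85547198e-04, -3.35917637e-04]), 'joint_torque': array([ 3.74094925e-04, -4.91282523e+01, -4.03197370e-01, -3.12528276e+01,
       -6.37278683e-02,  4.34586941e-02,  1.87533419e-04]), 'position': array([ 0.14860466, -0.63258098,  0.4036846 ]), 'tool_rot': array([-3.11889417e+00, -3.61556560e-01,  5.21404502e-04]), 'ft_force': array([-0.27055075, -0.08052661,  0.17779276]), 'torque': array([ 0.02700162,  0.03448959, -0.02740501]), 'grip_force': 0.0, 'grip_width': 1.000414889379135} 0.1635
{'vertical_fov': 43.20331810210453, 'cx': 319.17232153689906, 'cy': 195.09989204853815, 'rvec': array([ 2.13702054, -2.13479502,  0.22410297]), 'tvec': array([-0.06987108,  0.5533638 ,  1.27157984])} [ 0.31081093 -0.03667527  1.3527972 ]
{'vertical_fov': 50.450878326415605, 'cx': 323.22995117498203, 'cy': 201.6394261915778, 'rvec': array([ 1.79504469,  1.8909806 , -0.67968795]), 'tvec': array([ 0.08725062, -0.36960147,  1.6518218 ])} [1.32251118 0.00610035 1.06002836]
{'vertical_fov': 67.6260465686613, 'cx': 322.53452301197194, 'cy': 203.53651660924157, 'hand_eye': array([[-1.60452032e-04, -9.56168864e-01, -2.92815776e-01,
         8.12481413e-02],
       [ 9.99999881e-01, -1.82211024e-05, -4.88462625e-04,
         1.10378252e-03],
       [ 4.61717327e-04, -2.92815819e-01,  9.56168752e-01,
         2.00737046e-02],
       [ 0.00000000e+00,  0.00000000e+00,  0.00000000e+00,
         1.00000000e+00]])}
```

View pics/top0.png

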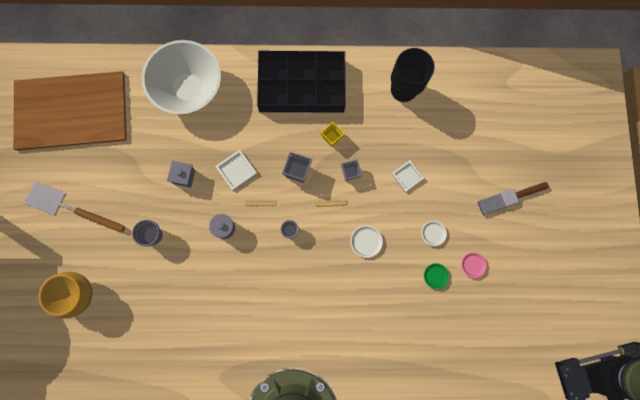

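View pics/scene0.png

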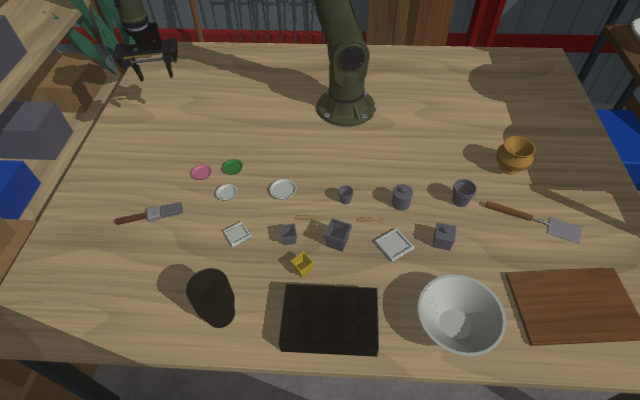

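Top view: the pots are at (147,233) round large, (290,229) round small, (297,167) square large and (351,170) square small. The canisters with knobs are at (222,226) and (181,174). The white saucers are at (367,241), (434,234), (237,169) and (408,176). The green, pink and yellow look-alikes are at (437,277), (475,265) and (332,134).

```bash
cat >> h.py <<'E'
T={"rps":(290,229,.046),"rpl":(147,233,.068),"sps":(351,170,.046),"spl":(297,167,.068),"Srs":(434,234,.012),"Srl":(367,241,.012),"Sss":(408,176,.012),"Ssl":(237,169,.012)}
def measure(E,p,d,u,v,h,white,win=32):
    q=p.astype(int);spread=q.max(2)-q.min(2)
    m=(q.min(2)>150)&(q[:,:,0]-q[:,:,2]<45) if white else (q[:,:,0]-q[:,:,2]<25)
    w=np.zeros_like(m);w[max(0,v-win):v+win,max(0,u-win):u+win]=1
    n,l,st,ce=cv2.connectedComponentsWithStats((m&w).astype(np.uint8))
    k=1+np.argmin([np.hypot(*(c-(u,v)))-.05*s[4]**.5*10 if s[4]>60 else 1e9 for c,s in zip(ce[1:],st[1:])])
    M=l==k;out={}
    c=max(cv2.findContours(M.astype(np.uint8),0,cv2.CHAIN_APPROX_NONE)[0],key=len)[:,0]
    out["ctr"]=ray(E,c,h)[:,:2]
    C=cloud(E,d);out["dep"]=C[M&(abs(C[:,:,2]-h)<.006)][:,:2];out["zmax"]=np.percentile(C[M][:,2],97)
    return out
def fit(P):
    P=(P*1000).astype(np.float32);(c,wh,a)=cv2.minAreaRect(P);cc,r=cv2.minEnclosingCircle(P)
    return np.round([*c,*wh,a],1),np.round([*cc,2*r],1)
E
python3 - <<'E'
from h import *
Z=np.load("pics/top.npz");E=ext("top")
for k,(u,v,h) in T.items():
    o=measure(E,Z["p"],Z["d"],u,v,h,k[0]=="S")
    print(k,"zmax %.3f"%o["zmax"]);
    for n in("ctr","dep"):
        if len(o[n])>4: print("  ",n,len(o[n]),*fit(o[n]))
p=Z["p"][140:290,120:460,::-1]
cv2.imwrite("pics/crop0.png",cv2.resize(p,None,fx=2.35,fy=2.35,interpolation=cv2.INTER_CUBIC))
E
```

```text
rps zmax 0.049
   ctr 49 [464.2   8.4  46.2  44.   45.3] [465.2   8.3  47.8]
   dep 56 [464.    8.   45.6  44.   33.9] [465.4   7.5  47.4]
rpl zmax 0.070
   ctr 78 [4.528e+02 3.671e+02 6.350e+01 7.600e+01 1.000e-01] [450.9 366.9  77.3]
   dep 120 [452.7 371.9  64.3  67.1   2.4] [451.3 371.5  68.3]
sps zmax 0.050
   ctr 63 [ 623.6 -154.7   48.1   47.    15.5] [ 623.4 -154.8   62.5]
   dep 87 [ 623.8 -155.5   46.6   46.4   13.7] [ 623.7 -154.6   62.3]
spl zmax 0.072
   ctr 86 [625.4  -9.8  62.3  68.2  72.2] [625.1  -9.6  87.5]
   dep 125 [628.2 -10.9  61.8  64.   72.1] [627.7 -10.3  85.7]
Srs zmax 0.016
   ctr 69 [ 4.588e+02 -3.778e+02  6.450e+01  6.520e+01  1.000e-01] [ 459.4 -376.9   67.6]
   dep 262 [ 459.3 -376.9   65.5   66.3   68.6] [ 458.2 -377.6   68.5]
Srl zmax 0.014
   ctr 89 [ 436.6 -195.6   84.    83.8   44.7] [ 436.9 -194.7   86.1]
   dep 381 [ 436.1 -196.2   82.8   83.3    0. ] [ 436.8 -195.6   85.3]
Sss zmax 0.016
   ctr 76 [ 616.5 -311.5   63.9   65.4   36.3] [ 616.5 -313.    88. ]
   dep 281 [ 616.  -312.1   62.3   64.    36.4] [ 615.2 -311.5   85.1]
Ssl zmax 0.016
   ctr 95 [631.9 157.1  81.2  81.1  35.8] [631.5 157.9 110.9]
   dep 407 [631.9 157.   82.2  81.2  36.2] [631.7 155.6 111.6]
```

View pics/crop0.png

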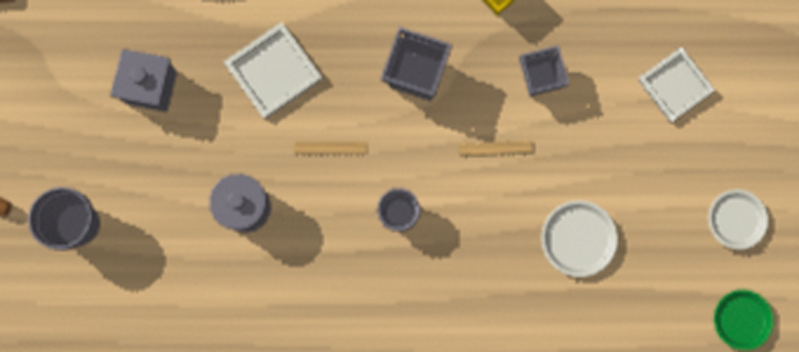

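All eight sizes match what was given, and the four pots are open while both canisters have knobs. Next I'll write a delta helper and move above the small square pot.

```bash
cat >> h.py <<'E'
def go(x,y,z,deg):
    s=ctrl.get_state();R=cv2.Rodrigues(s["tool_rot"])[0];p=s["position"]
    yaw=np.arctan2(R[1,0],R[0,0]);g=p+R[:,2]*ctrl.grip_point_offset
    d=R.T@(np.array([x,y,z])-g);t=-(np.radians(deg)-yaw);t=(t+np.pi)%(2*np.pi)-np.pi
    print("t %.2f grasp"%s["time"],g.round(4),"yaw %.1f"%np.degrees(yaw),"delta",d.round(4),"turn %.3f"%t,"rows>=%.1f"%max(np.linalg.norm(d)/.05,abs(t)/.15),"q7 %.2f"%s["joint_positions"][6],"w %.3f"%s["grip_width"])
E
python3 -c "
from h import *
go(.6237,-.155,.2,14.5)"
```

```text
t 0.10 grasp [ 0.1485 -0.6323  0.2403] yaw 13.2 delta [ 0.5718 -0.3559  0.0408] turn -0.022 rows>=13.5 q7 -0.06 w 0.996
```

```bash
python3 -m inch '0.572 -0.356 0.041 -0.02 1;0.572 -0.356 0.041 -0.02 1;0.572 -0.356 0.041 -0.02 1;0.572 -0.356 0.041 -0.02 1;0.572 -0.356 0.041 -0.02 1;0.572 -0.356 0.041 -0.02 1;0.572 -0.356 0.041 -0.02 1;0.572 -0.356 0.041 -0.02 1;0.572 -0.356 0.041 -0.02 1;0.572 -0.356 0.041 -0.02 1;0.572 -0.356 0.041 -0.02 1;0.572 -0.356 0.041 -0.02 1;0.572 -0.356 0.041 -0.02 1;0.572 -0.356 0.041 -0.02 1;0.572 -0.356 0.041 -0.02 1;0.572 -0.356 0.041 -0.02 1;0.572 -0.356 0.041 -0.02 1;0.572 -0.356 0.041 -0.02 1' 10
python3 - <<'E'
from h import *
go(.6237,-.155,.039,14.5)
s=ctrl.get_state();p,d=ctrl.get_image("wrist");np.savez("pics/w1.npz",p=p,d=d);cv2.imwrite("pics/w1.png",p[:,:,::-1])
E=ext("wrist",s);C=cloud(E,d);q=p.astype(int)
Rw,c,f,cx,cy=E
v=Rw.T@(np.array([.6237,-.155,.046])-c);u0,v0=v[0]/v[2]*f+cx,v[1]/v[2]*f+cy;print(u0,v0)
M=(abs(C[:,:,2]-.046)<.006)&(np.hypot(C[:,:,0]-.6237,C[:,:,1]+.155)<.05)&(d>0);print(M.sum(),fit(C[M][:,:2]))
E
```

```text
time: 1.9
position: [0.6232, -0.1573, 0.3638]
tool_rot: [3.116, 0.388, -0.001]
ft_force: [-0.3, -0.9, 0.0]
grip_width: 0.999
grip_force: 0.0
t 1.90 grasp [ 0.6232 -0.1575  0.2003] yaw 14.2 delta [ 0.0013 -0.0024  0.1613] turn -0.005 rows>=3.2 q7 -1.24 w 0.999
319.23839401922964 193.16762986298903
605 (array([ 626.8, -154.7,   45.8,   46. ,   14.2]), array([ 627.1, -154.4,   63.8]))
```

View pics/w1.png

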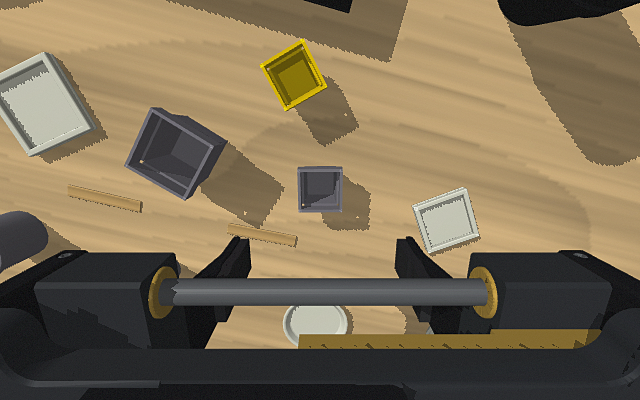

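The wrist view has the open small square pot centred at (320,189), the small square saucer at (446,219), the large square pot at (176,152) and the yellow pot at (294,74). I'll refine these from this same picture before descending.

Run:
```python
from h import *
Z=np.load("pics/w1.npz");p,d=Z["p"],Z["d"];s=ctrl.get_state();E=ext("wrist",s);C=cloud(E,d)
for n,x,y,h,r in(("spl",.627,-.01,.068,.055),("Sss",.616,-.312,.012,.06)):
    M=(abs(C[:,:,2]-h)<.005)&(np.hypot(C[:,:,0]-x,C[:,:,1]-y)<r)&(d>0);print(n,M.sum(),fit(C[M][:,:2]))
q=p.astype(int);M=(q.min(2)>150)&(q[:,:,0]-q[:,:,2]<45);M[:, :400]=0;M[240:]=0
c=max(cv2.findContours(M.astype(np.uint8),0,1)[0],key=len)[:,0];print(fit(ray(E,c,.012)[:,:2]))
go(.6255,-.155,.039,14.3)
```

```text
spl 1361 (array([630.2,  -9.9,  62.8,  63.2,  71.3]), array([630.5, -10.3,  87.2]))
Sss 1119 (array([ 618. , -311.6,   64.7,   64.2,   36. ]), array([ 618.5, -311.2,   88.1]))
(array([ 619. , -309.5,   66.5,   64.4,   35.8]), array([ 619.4, -309.5,   90.8]))
t 1.95 grasp [ 0.6233 -0.1572  0.2004] yaw 14.2 delta [ 0.0027 -0.0018  0.1614] turn -0.001 rows>=3.2 q7 -1.24 w 0.999
```

```bash
python3 -m inch '0.003 -0.002 0.05 0 1;0.003 -0.002 0.1 0 1;0.003 -0.002 0.13 0 1;0.003 -0.002 0.15 0 1;0.003 -0.002 0.161 0 1;0.003 -0.002 0.161 0 1;0.003 -0.002 0.161 0 0;0.003 -0.002 0.161 0 0;0.003 -0.002 0.161 0 0;0.003 -0.002 0.161 0 0;0.003 -0.002 0.161 0 0;0.003 -0.002 0.161 0 0;0.003 -0.002 0.161 0 0;0.003 -0.002 0.161 0 0' 10
python3 -m inch '0 0 -0.01 0 0;0 0 -0.03 0 0;0 0 -0.06 0 0;0 0 -0.08 0 0;0 0 -0.08 0 0'
python3 -c "
from h import *
go(.617,-.3115,.119,36.1)"
```

```text
time: 3.35
position: [0.6265, -0.1527, 0.2029]
tool_rot: [3.117, 0.393, 0.0]
ft_force: [0.6, -0.5, 1.1]
grip_width: 0.53
grip_force: 10.0
time: 3.85
position: [0.6278, -0.1526, 0.287]
tool_rot: [3.114, 0.393, 0.01]
ft_force: [-1.6, 0.6, 0.3]
grip_width: 0.527
grip_force: 10.0
t 3.85 grasp [ 0.6289 -0.1529  0.1235] yaw 14.4 delta [-0.0509  0.1506  0.0047] turn -0.379 rows>=3.2 q7 -1.27 w 0.527
```

```bash
python3 -m inch '-0.051 0.151 0.002 -0.379 0;-0.051 0.151 0.002 -0.379 0;-0.051 0.151 0.002 -0.379 0;-0.051 0.151 0.002 -0.379 0;-0.051 0.151 0.002 -0.379 0;-0.051 0.151 0.002 -0.379 0;-0.051 0.151 0.002 -0.379 0'
python3 - <<'E'
from h import *
go(.617,-.3115,.045,36.1)
s=ctrl.get_state();p,d=ctrl.get_image("wrist");np.savez("pics/w2.npz",p=p,d=d);cv2.imwrite("pics/w2.png",p[:,:,::-1])
go(.617,-.3115,.045,36.1)
E=ext("wrist",s);C=cloud(E,d)
for n,x,y,h,r in(("Sss",.617,-.3115,.012,.055),("sps",.617,-.3115,.126,.045)):
    M=(abs(C[:,:,2]-h)<.006)&(np.hypot(C[:,:,0]-x,C[:,:,1]-y)<r)&(d>0);print(n,M.sum(),fit(C[M][:,:2]))
E
```

```text
time: 4.55
position: [0.6153, -0.3087, 0.2806]
tool_rot: [-2.984, -0.978, -0.001]
ft_force: [0.6, 0.1, -0.9]
grip_width: 0.525
grip_force: 10.0
t 4.55 grasp [ 0.6153 -0.3084  0.1171] yaw 36.3 delta [-0.0006  0.0036  0.0721] turn 0.003 rows>=1.4 q7 -0.68 w 0.525
t 4.60 grasp [ 0.6154 -0.3086  0.1172] yaw 36.3 delta [-0.0005  0.0034  0.0722] turn 0.003 rows>=1.4 q7 -0.68 w 0.528
Sss 1278 (array([ 624.3, -307.5,   48.1,   64.1,   35.4]), array([ 624.4, -307.3,   78. ]))
sps 2678 (array([ 614.9, -310.2,   47.6,   69.2,   35.8]), array([ 618. , -308. ,   71.1]))
```

View pics/w2.png

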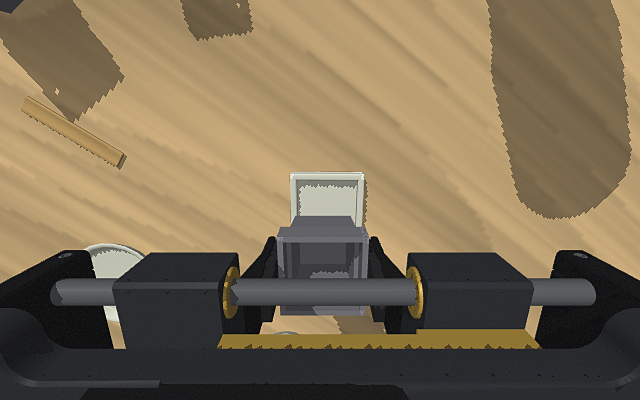

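The saucer's sides at (329,172) run parallel to the held pot, and the centres agree. I'll lower it.

```bash
python3 -m inch '0 0.003 0.03 0.003 0;0 0.003 0.05 0.003 0;0 0.003 0.065 0.003 0;0 0.003 0.0725 0.003 0;0 0.003 0.0725 0.003 0;0 0.003 0.0725 0.003 0;0 0.003 0.0725 0.003 0'
python3 -m inch '0 0 0 0 0.6;0 0 0 0 0.8;0 0 0 0 0.8;0 0 0 0 0.8;0 0 -0.03 0 0.9;0 0 -0.08 0 1;0 0 -0.12 0 1;0 0 -0.155 0 1;0 0 -0.155 0 1;0 0 -0.155 0 1'
python3 - <<'E'
from h import *
p,d=ctrl.get_image("scene");cv2.imwrite("pics/s2.png",cv2.resize(p[150:290,180:520,::-1],None,fx=2.3,fy=2.3))
go(.629,-.010,.2,-18.3)
E
```

```text
time: 5.3
position: [0.6167, -0.3141, 0.2092]
tool_rot: [2.987, 0.968, 0.002]
ft_force: [-0.2, 0.0, 0.1]
grip_width: 0.527
grip_force: 10.0
time: 6.3
position: [0.6164, -0.314, 0.3644]
tool_rot: [2.987, 0.968, 0.002]
ft_force: [-0.3, -0.8, 0.1]
grip_width: 0.998
grip_force: 0.0
t 6.35 grasp [ 0.6159 -0.314   0.1992] yaw 35.9 delta [ 0.1889 -0.2385 -0.0008] turn 0.946 rows>=6.3 q7 -0.66 w 1.000
```

View pics/s2.png

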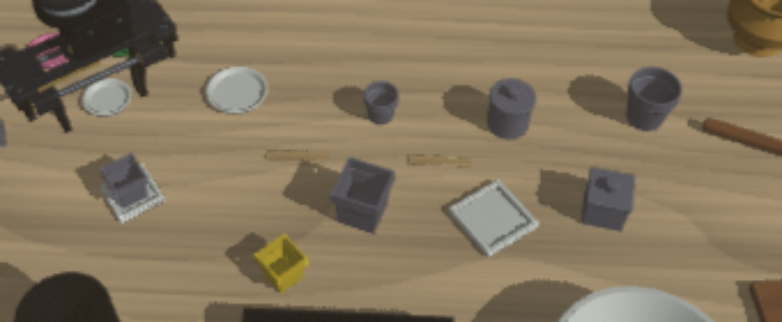

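The pot is in the small square saucer, at about (128,185) in the crop. I'll check its offset in the wrist view.

```bash
cat >> h.py <<'E'
def look(items,name=None):
    s=ctrl.get_state();p,d=ctrl.get_image("wrist");C=cloud(ext("wrist",s),d)
    if name: cv2.imwrite(f"pics/{name}.png",p[:,:,::-1])
    for n,x,y,h,r in items:
        M=(abs(C[:,:,2]-h)<.005)&(np.hypot(C[:,:,0]-x,C[:,:,1]-y)<r)&(d>0);print(n,M.sum(),*fit(C[M][:,:2]))
E
python3 - <<'E'
from h import *
look([("Sss",.617,-.3115,.012,.055),("sps",.617,-.3115,.051,.045)],"w3")
E
```

```text
Sss 1438 [ 617.8 -311.9   63.3   64.    36. ] [ 617.8 -312.    88.5]
sps 628 [ 616.8 -315.8   46.3   46.1   35.9] [ 616.8 -315.8   64. ]
```

View pics/w3.png

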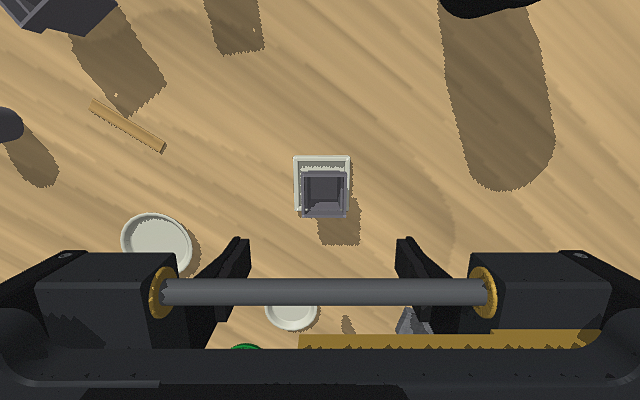

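It sits flat (rim at 51 mm), parallel, and within the floor with about 4 mm offset against 8 mm of clearance. Next is the large square pot at yaw 71.5°.

```bash
python3 -m inch '0.189 -0.2385 -0.001 -0.621 1;0.189 -0.2385 -0.001 -0.621 1;0.189 -0.2385 -0.001 -0.621 1;0.189 -0.2385 -0.001 -0.621 1;0.189 -0.2385 -0.001 -0.621 1;0.189 -0.2385 -0.001 -0.621 1;0.189 -0.2385 -0.001 -0.621 1;0.189 -0.2385 -0.001 -0.621 1;0.189 -0.2385 -0.001 -0.621 1;0.189 -0.2385 -0.001 -0.621 1'
python3 - <<'E'
from h import *
look([("spl",.629,-.01,.068,.055),("Ssl",.632,.157,.012,.07)])
go(.629,-.010,.059,71.5)
E
```

```text
time: 7.4
position: [0.6295, -0.0126, 0.3633]
tool_rot: [-2.553, -1.831, 0.003]
ft_force: [0.7, -0.1, 0.4]
grip_width: 1.002
grip_force: 0.0
spl 929 [630.2 -10.   61.9  62.2  71.3] [630.4  -9.7  86.1]
Ssl 1796 [633.2 156.8  81.9  82.5  36. ] [633.  156.8 113.6]
t 7.45 grasp [ 0.6294 -0.0126  0.2   ] yaw 71.3 delta [ 0.0025 -0.001   0.141 ] turn -0.004 rows>=2.8 q7 -0.53 w 1.001
```

```bash
python3 -m inch '0.0025 0 0.05 0 1;0.0025 0 0.09 0 1;0.0025 0 0.12 0 1;0.0025 0 0.135 0 1;0.0025 0 0.141 0 1;0.0025 0 0.141 0 1;0.0025 0 0.141 0 0;0.0025 0 0.141 0 0;0.0025 0 0.141 0 0;0.0025 0 0.141 0 0;0.0025 0 0.141 0 0;0.0025 0 0.141 0 0;0.0025 0 0.141 0 0' 12
python3 -m inch '0 0 -0.01 0 0;0 0 -0.03 0 0;0 0 -0.06 0 0;0 0 -0.08 0 0;0 0 -0.08 0 0;0 0 -0.08 0 0'
python3 -c "
from h import *
go(.633,.157,.144,36.1)"
```

```text
time: 8.75
position: [0.6305, -0.0076, 0.2239]
tool_rot: [2.549, 1.835, 0.001]
ft_force: [-1.1, 0.3, 4.7]
grip_width: 0.708
grip_force: 12.0
time: 9.35
position: [0.6301, -0.0077, 0.3031]
tool_rot: [2.55, 1.835, -0.0]
ft_force: [0.1, -0.0, -1.2]
grip_width: 0.709
grip_force: 12.0
t 9.35 grasp [ 0.6301 -0.0078  0.1396] yaw 71.5 delta [ 0.1572 -0.0495 -0.0045] turn 0.618 rows>=4.1 q7 -0.56 w 0.709
```

```bash
python3 -m inch '0.1585 -0.0495 -0.004 0.618 0;0.1585 -0.0495 -0.004 0.618 0;0.1585 -0.0495 -0.004 0.618 0;0.1585 -0.0495 -0.004 0.618 0;0.1585 -0.0495 -0.004 0.618 0;0.1585 -0.0495 -0.004 0.618 0;0.1585 -0.0495 -0.004 0.618 0;0.1585 -0.0495 -0.004 0.618 0'
python3 -c "
from h import *
go(.6345,.158,.065,36.1)"
```

```text
time: 10.15
position: [0.634, 0.156, 0.3065]
tool_rot: [2.987, 0.97, -0.002]
ft_force: [-0.7, 0.2, -0.7]
grip_width: 0.712
grip_force: 12.0
t 10.15 grasp [0.6339 0.1558 0.143 ] yaw 36.0 delta [ 0.0019 -0.0015  0.078 ] turn -0.002 rows>=1.6 q7 -1.42 w 0.712
```

```bash
python3 -m inch '0.002 -0.0015 0.03 0 0;0.002 -0.0015 0.055 0 0;0.002 -0.0015 0.07 0 0;0.002 -0.0015 0.0775 0 0;0.002 -0.0015 0.0775 0 0;0.002 -0.0015 0.0775 0 0'
python3 -m inch '0 0 0 0 0.75;0 0 0 0 0.9;0 0 0 0 1;0 0 0 0 1;0 0 -0.03 0 1;0 0 -0.08 0 1;0 0 -0.12 0 1;0 0 -0.135 0 1;0 0 -0.135 0 1;0 0 -0.135 0 1'
python3 - <<'E'
from h import *
look([("Ssl",.633,.157,.012,.065),("spl",.633,.157,.073,.055)],"w4")
go(.452,.3715,.2,100)
E
```

```text
time: 10.75
position: [0.6349, 0.1606, 0.2305]
tool_rot: [2.987, 0.972, 0.002]
ft_force: [-0.0, -0.2, -0.2]
grip_width: 0.711
grip_force: 12.0
time: 11.75
position: [0.6341, 0.1605, 0.3634]
tool_rot: [2.987, 0.973, -0.003]
ft_force: [-0.3, 0.9, -0.9]
grip_width: 1.001
grip_force: 0.0
Ssl 2177 [633.5 157.1  81.3  82.   36. ] [633.7 157.1 113.4]
spl 1031 [634.2 158.5  62.3  62.2  35.9] [634.4 158.8  86.8]
t 11.80 grasp [0.6333 0.1602 0.199 ] yaw 36.1 delta [-0.0221 -0.2776 -0.0007] turn -1.116 rows>=7.4 q7 -1.41 w 0.996
```

View pics/w4.png

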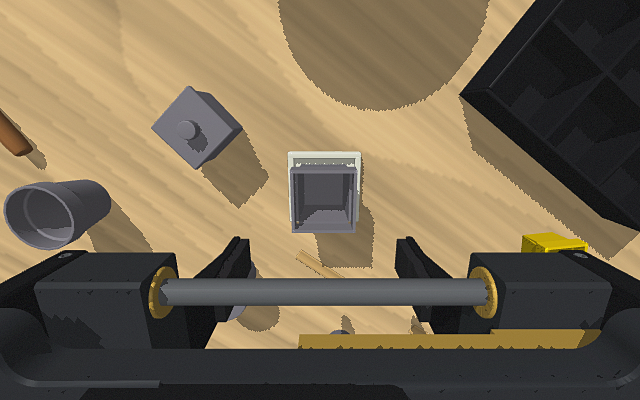

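The large square pot is seated within 2 mm and parallel. Next is the large round pot, closing along x because the spatula handle lies on its +y side.

```bash
python3 -m inch '-0.022 -0.2776 -0.001 -0.94 1;-0.022 -0.2776 -0.001 -0.94 1;-0.022 -0.2776 -0.001 -0.94 1;-0.022 -0.2776 -0.001 -0.94 1;-0.022 -0.2776 -0.001 -0.94 1;-0.022 -0.2776 -0.001 -0.94 1;-0.022 -0.2776 -0.001 -0.94 1;-0.022 -0.2776 -0.001 -0.94 1;-0.022 -0.2776 -0.001 -0.94 1;-0.022 -0.2776 -0.001 -0.94 1'
python3 - <<'E'
from h import *
look([("rpl",.452,.3715,.068,.055)])
go(.452,.3715,.059,90)
E
```

```text
time: 12.8
position: [0.454, 0.371, 0.3647]
tool_rot: [-2.226, -2.217, 0.003]
ft_force: [-0.0, 0.3, 0.4]
grip_width: 0.996
grip_force: 0.0
rpl 763 [454.3 373.4  66.7  67.1   2. ] [454.4 373.4  68.1]
t 12.85 grasp [0.4538 0.371  0.2014] yaw 89.8 delta [ 0.0006 -0.0017  0.1425] turn -0.004 rows>=2.8 q7 -0.94 w 0.997
```

```bash
python3 -m inch '0.001 0 0.05 0 1;0.001 0 0.09 0 1;0.001 0 0.12 0 1;0.001 0 0.135 0 1;0.001 0 0.142 0 1;0.001 0 0.142 0 1;0.001 0 0.142 0 0;0.001 0 0.142 0 0;0.001 0 0.142 0 0;0.001 0 0.142 0 0;0.001 0 0.142 0 0;0.001 0 0.142 0 0;0.001 0 0.142 0 0' 12
python3 -m inch '0 0 -0.01 0 0;0 0 -0.03 0 0;0 0 -0.07 0 0;0 0 -0.11 0 0;0 0 -0.12 0 0;0 0 -0.12 0 0'
python3 -c "
from h import *
go(.4365,-.195,.179,60)"
```

```text
time: 14.15
position: [0.4535, 0.3734, 0.2246]
tool_rot: [2.222, 2.22, 0.002]
ft_force: [0.2, -0.7, 5.6]
grip_width: 0.756
grip_force: 11.5
time: 14.75
position: [0.4532, 0.3736, 0.3456]
tool_rot: [2.222, 2.22, 0.005]
ft_force: [-0.4, -0.2, -0.7]
grip_width: 0.753
grip_force: 11.9
t 14.75 grasp [0.4537 0.3739 0.1821] yaw 89.9 delta [-0.5689 -0.0166  0.0022] turn 0.523 rows>=11.4 q7 -0.96 w 0.753
```

```bash
python3 -m inch '-0.569 -0.0166 0.002 0.52 0;-0.569 -0.0166 0.002 0.52 0;-0.569 -0.0166 0.002 0.52 0;-0.569 -0.0166 0.002 0.52 0;-0.569 -0.0166 0.002 0.52 0;-0.569 -0.0166 0.002 0.52 0;-0.569 -0.0166 0.002 0.52 0;-0.569 -0.0166 0.002 0.52 0;-0.569 -0.0166 0.002 0.52 0;-0.569 -0.0166 0.002 0.52 0;-0.569 -0.0166 0.002 0.52 0;-0.569 -0.0166 0.002 0.52 0;-0.569 -0.0166 0.002 0.52 0;-0.569 -0.0166 0.002 0.52 0;-0.569 -0.0166 0.002 0.52 0;-0.569 -0.0166 0.002 0.52 0'
python3 - <<'E'
from h import *
look([("rpl",.4365,-.195,.187,.04),("Srs",.459,-.377,.012,.06)],"w5")
go(.4365,-.195,.065,60)
E
```

```text
time: 16.35
position: [0.4361, -0.1943, 0.3413]
tool_rot: [-2.716, -1.578, 0.001]
ft_force: [0.0, -0.4, -0.9]
grip_width: 0.756
grip_force: 11.9
rpl 2344 [ 437.6 -194.5   69.5   67.9   12.4] [ 439.  -190.6   77.9]
Srs 193 [ 431.9 -381.    12.1   45.1    9.4] [ 435.1 -380.5   45.1]
t 16.40 grasp [ 0.4361 -0.1946  0.1781] yaw 60.3 delta [-0.0002  0.0006  0.1131] turn 0.005 rows>=2.3 q7 -0.16 w 0.755
```

View pics/w5.png

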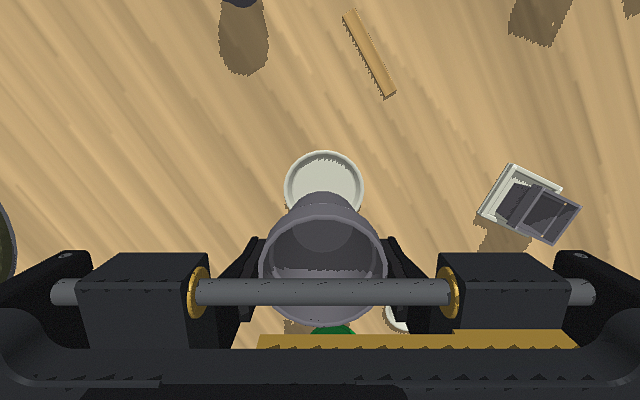

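The held pot at (323,265) is centred between the fingers, and its saucer at (325,185) is directly beneath it along the view. I'll lower it.

```bash
python3 -m inch '0 0.001 0.04 0 0;0 0.001 0.075 0 0;0 0.001 0.095 0 0;0 0.001 0.107 0 0;0 0.001 0.1125 0 0;0 0.001 0.1125 0 0;0 0.001 0.1125 0 0'
python3 -m inch '0 0 0 0 0.8;0 0 0 0 0.95;0 0 0 0 1;0 0 0 0 1;0 0 -0.03 0 1;0 0 -0.08 0 1;0 0 -0.12 0 1;0 0 -0.135 0 1;0 0 -0.135 0 1;0 0 -0.135 0 1'
python3 - <<'E'
from h import *
look([("Srl",.4365,-.195,.012,.06),("rpl",.4365,-.195,.073,.05),("rps",.4645,.008,.046,.04)])
go(.4645,.008,.2,60)
E
```

```text
time: 17.1
position: [0.4374, -0.1964, 0.2302]
tool_rot: [2.717, 1.574, 0.001]
ft_force: [-0.1, -0.1, -0.6]
grip_width: 0.747
grip_force: 12.0
time: 18.1
position: [0.4365, -0.1963, 0.3635]
tool_rot: [-2.718, -1.574, 0.001]
ft_force: [-0.7, 0.8, -0.8]
grip_width: 0.998
grip_force: 0.0
Srl 1893 [ 443.3 -187.    66.8   85.7   57.5] [ 438.  -194.7   86.3]
rpl 803 [ 438.3 -195.5   67.    66.4   61. ] [ 438.2 -195.8   67.9]
rps 146 [456.5 -10.3   4.8  27.3  61.8] [457.6  -8.2  27.3]
t 18.15 grasp [ 0.4359 -0.1961  0.1993] yaw 60.1 delta [ 0.1912 -0.0768 -0.0006] turn 0.003 rows>=4.1 q7 -0.15 w 0.997
```

```bash
python3 -m inch '0.191 -0.077 0 0 1;0.191 -0.077 0 0 1;0.191 -0.077 0 0 1;0.191 -0.077 0 0 1;0.191 -0.077 0 0 1;0.191 -0.077 0 0 1;0.191 -0.077 0 0 1;0.191 -0.077 0 0 1'
python3 - <<'E'
from h import *
look([("rps",.4645,.008,.046,.04)])
go(.465,.008,.039,60)
E
```

```text
time: 18.95
position: [0.4649, 0.0058, 0.3634]
tool_rot: [-2.72, -1.57, 0.002]
ft_force: [-0.1, 0.5, -0.3]
grip_width: 1.0
grip_force: 0.0
rps 452 [467.5   9.   47.4  46.4  58.9] [466.9   9.1  48. ]
t 19.00 grasp [0.4647 0.0058 0.2002] yaw 60.0 delta [ 0.0021 -0.0007  0.1612] turn -0.001 rows>=3.2 q7 -0.57 w 1.000
```

```bash
python3 -m inch '0.003 0 0.05 0 1;0.003 0 0.1 0 1;0.003 0 0.13 0 1;0.003 0 0.15 0 1;0.003 0 0.161 0 1;0.003 0 0.161 0 1;0.003 0 0.161 0 0;0.003 0 0.161 0 0;0.003 0 0.161 0 0;0.003 0 0.161 0 0;0.003 0 0.161 0 0;0.003 0 0.161 0 0;0.003 0 0.161 0 0;0.003 0 0.161 0 0' 10
python3 -m inch '0 0 -0.01 0 0;0 0 -0.03 0 0;0 0 -0.07 0 0;0 0 -0.11 0 0;0 0 -0.12 0 0;0 0 -0.12 0 0'
python3 -c "
from h import *
go(.4595,-.3765,.159,60)"
```

```text
time: 20.4
position: [0.4667, 0.0103, 0.2034]
tool_rot: [2.718, 1.574, 0.0]
ft_force: [-0.8, 0.7, 1.5]
grip_width: 0.525
grip_force: 9.8
time: 21.0
position: [0.4672, 0.0104, 0.3254]
tool_rot: [2.716, 1.573, 0.005]
ft_force: [0.2, 0.2, -0.4]
grip_width: 0.527
grip_force: 9.9
t 21.00 grasp [0.4679 0.0102 0.1619] yaw 60.1 delta [-0.3396  0.1852  0.0033] turn 0.002 rows>=7.7 q7 -0.60 w 0.527
```

```bash
python3 -m inch '-0.3395 0.185 0.002 0 0;-0.3395 0.185 0.002 0 0;-0.3395 0.185 0.002 0 0;-0.3395 0.185 0.002 0 0;-0.3395 0.185 0.002 0 0;-0.3395 0.185 0.002 0 0;-0.3395 0.185 0.002 0 0;-0.3395 0.185 0.002 0 0;-0.3395 0.185 0.002 0 0;-0.3395 0.185 0.002 0 0;-0.3395 0.185 0.002 0 0;-0.3395 0.185 0.002 0 0'
python3 - <<'E'
from h import *
look([("rps",.4595,-.3765,.166,.03),("Srs",.459,-.377,.012,.05)],"w6")
go(.4595,-.3765,.0445,60)
E
```

```text
time: 22.2
position: [0.4586, -0.3745, 0.3208]
tool_rot: [-2.715, -1.578, 0.0]
ft_force: [-0.0, 0.9, -1.2]
grip_width: 0.524
grip_force: 9.9
rps 1415 [ 457.  -372.4   47.9   49.7   32.3] [ 461.8 -372.1   57.1]
Srs 1105 [ 461.2 -373.7   61.1   67.6   58.4] [ 459.7 -376.9   68.7]
t 22.25 grasp [ 0.4585 -0.3746  0.1575] yaw 60.3 delta [-0.0012  0.0018  0.113 ] turn 0.005 rows>=2.3 q7 0.05 w 0.529
```

View pics/w6.png

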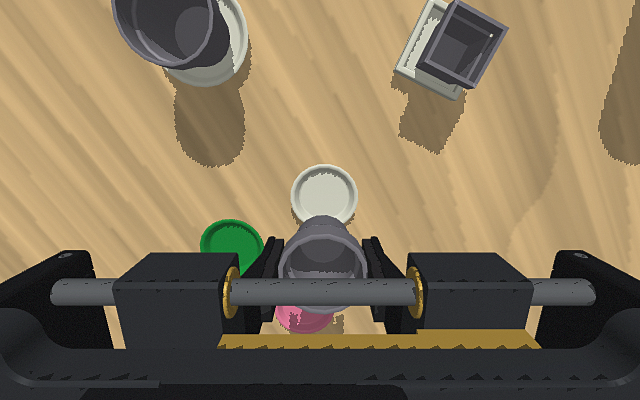

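The small pot at (323,262) is held above the white round saucer at (323,195). The green and pink look-alikes are off to the side and lower than the fingertips will go.

```bash
python3 -m inch '-0.0015 0.0015 0.04 0 0;-0.0015 0.0015 0.075 0 0;-0.0015 0.0015 0.095 0 0;-0.0015 0.0015 0.107 0 0;-0.0015 0.0015 0.1125 0 0;-0.0015 0.0015 0.1125 0 0;-0.0015 0.0015 0.1125 0 0'
python3 -m inch '0 0 0 0 0.6;0 0 0 0 0.75;0 0 0 0 0.8;0 0 0 0 0.8;0 0 -0.03 0 0.9;0 0 -0.08 0 1;0 0 -0.12 0 1;0 0 -0.155 0 1;0 0 -0.155 0 1;0 0 -0.155 0 1'
python3 - <<'E'
from h import *
look([("Srs",.4595,-.3765,.012,.05),("rps",.4595,-.3765,.051,.04)],"w7")
p,d=ctrl.get_image("scene");cv2.imwrite("pics/s7.png",cv2.resize(p[150:290,180:520,::-1],None,fx=2.3,fy=2.3))
E
```

```text
time: 22.95
position: [0.4593, -0.3786, 0.2101]
tool_rot: [2.716, 1.574, 0.001]
ft_force: [0.2, -0.1, 0.4]
grip_width: 0.525
grip_force: 9.9
time: 23.95
position: [0.4587, -0.3784, 0.3646]
tool_rot: [2.717, 1.573, 0.001]
ft_force: [-0.7, -0.8, 0.0]
grip_width: 1.0
grip_force: 0.0
Srs 1229 [ 461.8 -370.7   55.6   67.8   69.8] [ 459.7 -376.6   68.3]
rps 469 [ 460.  -379.9   46.8   46.7   87. ] [ 459.9 -380.1   47.8]
```

View pics/w7.png

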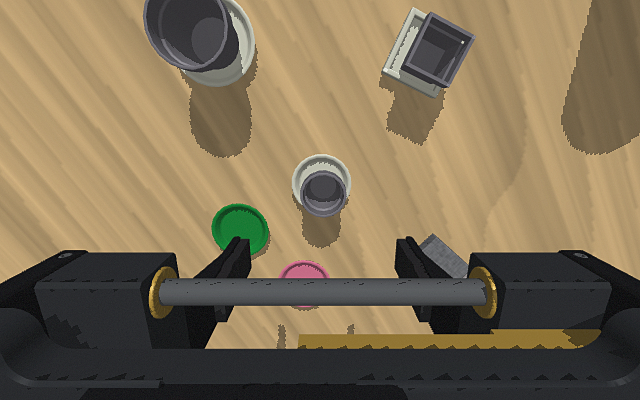

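View pics/s7.png

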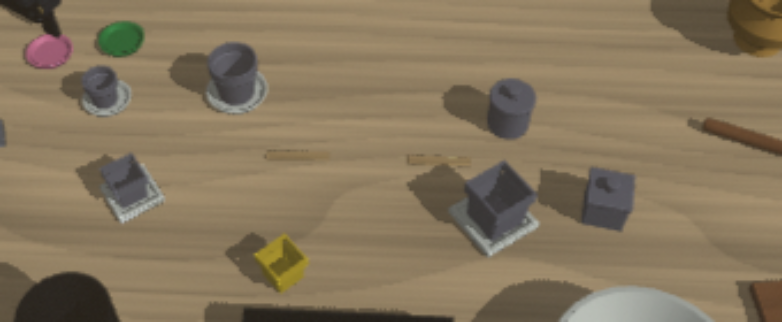

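All four pots are in their saucers, and the canisters and look-alikes are unmoved. I'll check the small pots' rim flatness before handing in.

Run:
```python
from h import *
s=ctrl.get_state();Cs=[]
for i in range(4):
    p,d=ctrl.get_image("wrist");Cs.append(cloud(ext("wrist",s),d))
C=np.mean(Cs,0)
for n,x,y,h in(("rps",.460,-.380,.051),("sps",.617,-.3155,.051),("rpl",.438,-.1955,.073)):
    M=(abs(C[:,:,2]-h)<.004)&(np.hypot(C[:,:,0]-x,C[:,:,1]-y)<.05);P=C[M]
    for _ in range(3):
        A=np.c_[P[:,:2]-(x,y),np.ones(len(P))];k=np.linalg.lstsq(A,P[:,2],rcond=None)[0];P=P[abs(A@k-P[:,2])<.0015]
    print(n,len(P),"h %.4f tilt deg %.2f %.2f"%(k[2],*np.degrees(k[:2])))
```

```text
rps 383 h 0.0509 tilt deg -0.05 0.12
sps 794 h 0.0512 tilt deg -0.03 0.03
rpl 720 h 0.0728 tilt deg -0.06 -0.17
```

Rim heights are 51, 51 and 73 mm with no tilt, so the pots stand flat on the floors.

```bash
python3 -c "
from bench import ctrl
print(ctrl.close_job())"
```

```text
the job is handed in; nothing more can be done
None
```

All four pots stand upright and flat in their matching saucers, with the square ones parallel to the saucer sides; the canisters were left where they stood, and the job was handed in at about 24 s.

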